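Feed the bushing rack past the chute gate

TASK

Push the rack of bushings along the chute, past the sprung gate, until it comes gently but fully home against the end stop; only push the rack, never pick it up. Before the rack reaches the gate, push the gate's long wing outward with a fingertip and hold it there while you push the rack through, so that the gate never touches the rack; then take the hand away and let the gate fall shut behind the bushings. Leave the other things on the bench where they lie.

Things in the scene. Friction and masses are not known exactly. Their poses are not given: they have to be found in the camera images.
- chute: Fixed grey-painted chute. x = feed direction, z up, y towards the wall under the gate's hinge. Origin on the bench, on the channel's centre line, level in x with the gate tongue's entry face. Channel 76 mm wide (inner faces y = -38, +38), floor 4 mm and wall tops 24 mm above the bench, from the open entry x = -220 mm to the face of the end stop (top 28 mm high) at x = +102 mm.
- gate (a joint): Angle of the hinged steel gate (one part: long wing, arm, tongue), rad: 0 shut, at most 0.9; a light spring and its weight shut it. Hinge along chute x at y = 40 mm, 34 mm above the bench, between posts 39 mm high at x = -216 and +28. From 0.25 rad the tongue is clear of the rack's top; about 0.5 is a good working angle. Pushing the wing outward raises it.
- wing_entry_end (a point): End, at chute x = -209 mm, of the round bead (6 mm thick, x = -212 to -32) on the top edge of the long thin WING, which rises from the hinge leaning in over the channel. Bead's inner side at chute y = 23 mm shut, 27 at 0.25 rad, 32 at 0.5, 36 at 0.7; bead top 52 to 57 mm above the bench. Push it outward (+y) with 2 to 4 N; a finger inside the channel can slide along it, and leave straight up.
- tongue (a point): Centre of the entry face of the gate's down-turned TONGUE: chute x 0 to 5, y -18 to +2 mm, foot 21 mm above the bench when shut (7 mm below the rack's top), 41 at 0.5 rad. It hangs from a flat arm (x 0 to 20 mm, underside 33 mm above the bench when shut) that crosses to the hinge; the arm's highest corner is 65 mm above the bench at 0.5 rad.
- rack: Loose wooden rack, 150 mm long (x, along the feed), 72 wide, 24 high, 0.2 to 0.45 kg: a tray (front 90 mm, end walls 24 high) with six bronze bushings fixed below its rim, and behind it an open frame 60 mm long, side rails 13 high, closed by a push bar 24 high. Origin at the centre of its underside. Its front starts 15 to 40 mm before the tongue; when home the tongue drops into the open frame.
- rack_front (a point): Middle of the rack's leading end face, 12 mm above its underside; at chute x = 102 mm when home.
- rack_back (a point): Middle of the rear face of the push bar, full width, 12 mm above its underside (16 above the bench): push here, forward. At chute x = -48 mm when home.
- bushing_1: loose bronze bushing, a bystander, 32 mm across, 28 high
- bushing_2: loose grey steel bushing, a bystander, 42 mm across, 14 high
- bolt_1: loose hexagon bolt lying down, a bystander, 69 mm long, 19 high
- pliers: loose blue-handled pliers, a bystander, 163 mm long, 15 high
- chuck_key: loose T-shaped drill chuck key, a bystander, 64 mm long, 12 high
Things that resemble listed ones, but are neither listed nor needed, are in the scene too. What is meant by the rack is not orange, and is the larger of those in its own colour.

How it is judged:
By the outcome, as a careful person would: the job done as asked, in the order asked, and still so for the second after the job is handed in, with the robot touching nothing.
It also fails if it takes over 43 s, if anything falls off the work surface, if the arm or the gripper's body presses on something with over 40 N, if the wrist force passes 120 N, or if a joint passes its speed limit or range.

ROBOT

A 7-joint arm with a two-finger parallel gripper is mounted at the origin on a cart in front of the work surface, level with it; the furniture and walls round the work are solid. World frame = base frame: x ahead of the robot, y to its left, z up, the work surface at z = 0. Lengths are in mm, angles in rad, forces in N, time in s.
With the tool pointing down it reaches from about 425 to 825 mm from the base axis. Payload 3.6 kg.
Tool frame: the origin (TCP) lies midway between the tips of the shut fingers; the grasp point (between the pads) lies 19 mm behind it; z points along the fingers, y is the direction in which the jaws open and shut (so a half turn about z gives the same grasp; the last joint's range is limited). The gripper opens to 85 mm and grips with 20 to 120 N. Pads are 22 mm wide; open, the fingers measure 114 mm over their backs; the gripper's body (76 mm by 85 mm) begins 54 mm behind the grasp point. The pads swing forward as they close: fully open they stand 13 mm farther back than shut.
Start: joints at [-1.363, 0.615, -0.013, 1.423, 0.008, 1.103, -0.04], TCP at [151.189, 632.142, 208.897] pointing down, gripper open.
Joint ranges: [-3.12, 3.12], [-0.3, 2.06], [-1.34, 1.32], [0.26, 2.42], [-1.36, 4.5], [0.01, 1.98], [-2.84, 2.84]. Speed limits (rad/s): [2.79, 2.79, 3.14, 3.14, 3.14, 3.14, 3.14].

INTERFACE

Orientations are given as a rotation vector (axis times angle).
In Python, from plant import bot gives the robot as it stands. Calls block until the motion is done:
- bot.move_to(position, orientation): joint-space move of the TCP to a pose.
- bot.line_to(position, rot=None, vel=150, force_limit=None): straight line of the TCP; rot=None keeps the orientation; vel is the mean speed in mm/s. With force_limit (N) it stops when the force on the tool has changed by that much, and returns True; else False.
- bot.move_joints(angles): joint-space move.
- bot.grip(opening): finger opening in mm; the grip force is fixed at half the most; returns when the fingers have stopped.
- bot.dwell(seconds).
- bot.ik(position, orientation): joint angles nearest the present ones, or None.
- bot.get_obs(): the state.
- bot.capture(name): name is "side" or "top"; returns the picture (400x640x3 uint8, blue, green, red); there is no depth.
- bot.camera_info(name): a dict with "intrinsics" (3x3 intrinsics, pixels), "extrinsics" (4x4, takes a point from camera to world coordinates). Camera axes: x right, y down, z forward; pixel columns grow to the right and rows downward; lengths in mm; the calibration is good to about 2 mm. A picture is of the moment at which its call begins. camera_info takes no time and is no camera call.
A pose or a line that the arm cannot do raises bot.MotionError and nothing moves.
- bot.finish_job(): hands the job in, once; it reports no verdict.
Trained networks look in the newest picture that a camera, given by its name, has taken for a name from the list of things; names that differ only in an ending like _2 or _b are one class to them, and where a whole thing is asked for, a point or a joint stands for the part that bears it (a point fixed in the world has none). Each returns a list of dicts, best first, with "p" (0 to 1); they miss things now and then, are a little off and sometimes report something else, mostly with a low value. They report only what shows in the picture. A call takes as long as a camera call. They do not tell look-alikes from the thing itself.
- bot.boxes_of(label, camera): "point" ([x, y, z] in mm, in world coordinates, good to about 4 mm: the middle of the surface that is visible of it).
- bot.trace(label, camera): "mask" (400x640 bool, what is visible of it).
- bot.mark_of(label, camera): "point" ([x, y, z] in mm, in world coordinates, good to about 4 mm: a listed point, or the origin of a listed thing).
The state is a dict: "time_s": time; "q": joint angles; "qvel": joint speeds; "joint_efforts": joint torques, N m; "tcp_pos": TCP position; "eef_rot": TCP orientation; "contact_force": force on the tool from outside, world axes, zero at the start; "torque": the same for the moment, N m; "width": finger opening in mm.
Only numpy, scipy, OpenCV 4.12 (cv2) and the standard library are available. Lean on these libraries where they do the work, as an engineer would, in place of code of your own. Each camera call takes 0.05 s, during which the arm holds its last target. There are 200 camera calls.

## Working session

There is one attempt and no reset: what is moved stays moved. The work goes in short steps, each a Python script; the robot and the scene stay as the last script left them, time stands still between calls to the robot, and variables do not carry over. Pictures are saved under pics/ and viewed, about 8 in all and at most 12, crops included, and the job is handed in when it is done.

```bash
ls; mkdir -p pics
python3 - <<'E'
from plant import bot
import cv2,numpy as np
for c in("side","top"):
    cv2.imwrite(f"pics/{c}0.png",bot.capture(c)); i=bot.camera_info(c); print(c,np.round(i["intrinsics"],1).tolist(),np.round(i["extrinsics"],3).tolist())
    for l in("wing_entry_end","tongue","rack_front","rack_back","rack","chute"):
        print(l,[(np.round(d["point"]).tolist(),round(d["p"],2)) for d in bot.mark_of(l,c)])
print(bot.get_obs())
E
```

```text
pics
side [[464.1, 0.0, 319.7], [0.0, 464.1, 199.6], [0.0, 0.0, 1.0]] [[0.974, -0.139, 0.177, 372.64], [-0.225, -0.566, 0.793, -726.488], [-0.011, -0.813, -0.583, 665.994], [0.0, 0.0, 0.0, 1.0]]
wing_entry_end [([592.0, 254.0, 50.0], 0.63)]
tongue [([552.0, 41.0, 30.0], 0.61)]
rack_front [([829.0, 262.0, 12.0], 0.96), ([560.0, 56.0, 18.0], 0.91), ([445.0, 272.0, 11.0], 0.91), ([558.0, 42.0, 4.0], 0.32)]
rack_back [([564.0, 208.0, 10.0], 0.83), ([342.0, 231.0, 10.0], 0.7), ([701.0, 342.0, 10.0], 0.58)]
rack [([390.0, 250.0, 0.0], 0.9), ([559.0, 134.0, 4.0], 0.73), ([766.0, 303.0, -0.0], 0.61), ([460.0, 130.0, 2.0], 0.59), ([558.0, 40.0, 3.0], 0.26)]
chute [([558.0, 43.0, -0.0], 0.78)]
top [[442.2, 0.0, 317.9], [0.0, 442.2, 201.2], [0.0, 0.0, 1.0]] [[0.0, -0.976, 0.218, 347.321], [-1.0, -0.001, -0.003, 93.499], [0.003, -0.218, -0.976, 1155.53], [0.0, 0.0, 0.0, 1.0]]
wing_entry_end [([584.0, 247.0, 50.0], 0.58)]
tongue [([554.0, 42.0, 29.0], 0.9)]
rack_front [([828.0, 258.0, 12.0], 0.96), ([436.0, 268.0, 10.0], 0.79), ([556.0, 59.0, 13.0], 0.61)]
rack_back [([344.0, 233.0, 8.0], 0.79), 
[... 222 characters left out ...]
_s': 0.7, 'q': array([-1.36247313,  0.61482727, -0.01258798,  1.42336421,  0.00809643,
        1.10339323, -0.040374  ]), 'qvel': array([-6.23683196e-04, -8.77039084e-04, -5.61680877e-04,  1.02892627e-03,
       -4.21026047e-06, -1.50567236e-04, -5.80797744e-04]), 'joint_efforts': array([-5.10333703e-04, -4.68956959e+01,  2.58609680e-01, -1.71310991e+01,
        1.00304707e-02,  1.62808494e-03,  2.80143269e-05]), 'tcp_pos': array([151.21582584, 632.15923148, 208.95640153]), 'eef_rot': array([-3.67920936e-01, -3.11994591e+00, -9.56872387e-05]), 'contact_force': array([-0.18265552, -0.43586479, -0.2274923 ]), 'torque': array([-0.011442  ,  0.01700832, -0.02495121]), 'width': 85.65973810728136}
```

View pics/side0.png

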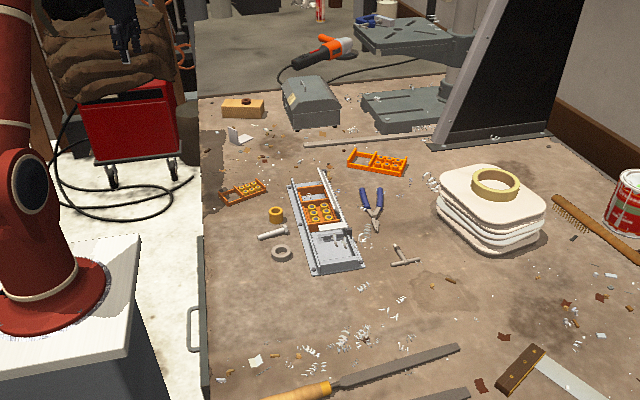

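View pics/top0.png

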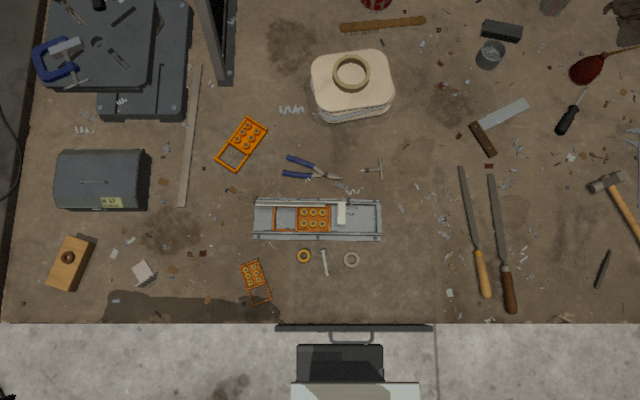

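The side view shows the chute at about (325,225), with its entry at the top near (305,180) and the stop near (340,265). In the top view it lies at about (317,218), feeding to the right, with the white gate arm at (341,212).

Candidates for the rack in the top view:
- **Brown rack** in the chute, (302,218).
- **Bright orange rack**, (240,145).
- **Small brown rack**, (255,282).

By the description I choose the one in the chute: it isn't orange and is the larger brown one. Next is a close crop with the model overlaid.

```bash
cat > h.py <<'E'
import numpy as np,cv2
from plant import bot
O=np.array([559.5,42.5,0.]);YAW=0.0
def W(p,O=O,yaw=None):  # chute -> world
    a=-np.pi/2+(YAW if yaw is None else yaw);c,s=np.cos(a),np.sin(a)
    p=np.asarray(p,float);return p@np.array([[c,-s,0],[s,c,0],[0,0,1]]).T+O
def px(p,cam):
    i=bot.camera_info(cam);E=np.linalg.inv(i["extrinsics"]);q=p@E[:3,:3].T+E[:3,3];q=q@np.array(i["intrinsics"]).T
    return q[...,:2]/q[...,2:]
def crop(img,cam,name,b,s,back=None):
    x0,y0,x1,y1=b;im=cv2.resize(img[y0:y1,x0:x1],None,fx=s,fy=s,interpolation=cv2.INTER_CUBIC)
    if back is not None:
      for pts,col in(([[-220,-38,24],[102,-38,24]],(0,255,0)),([[-220,38,24],[102,38,24]],(0,255,0)),([[102,-38,28],[102,38,28]],(255,255,0)),([[-212,26,53],[-32,26,53]],(255,0,255)),([[0,-18,35],[0,2,35]],(0,0,255)),([[back,-36,28],[back,36,28],[back+150,36,28],[back+150,-36,28],[back,-36,28]],(255,0,0))):
        q=((px(W(pts),cam)-[x0,y0]+.5)*s).astype(np.int32);cv2.polylines(im,[q],False,col,1)
    return im
E
python3 - <<'E'
from h import *
t=cv2.imread("pics/top0.png");s=cv2.imread("pics/side0.png")
b=(245,190,390,250)
a=np.vstack([crop(t,"top","",b,5),crop(t,"top","",b,5,-165.5)]);cv2.imwrite("pics/c1.png",a[:600])
b=(275,160,375,285)
a=np.hstack([crop(s,"side","",b,4),crop(s,"side","",b,4,-165.5)]);cv2.imwrite("pics/c2.png",a)
E
```

```text
(no output)
```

View pics/c1.png

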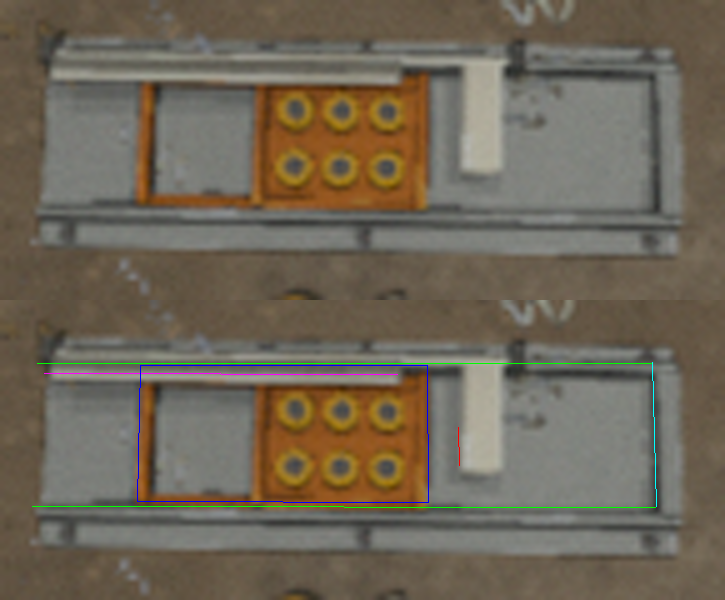

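View pics/c2.png

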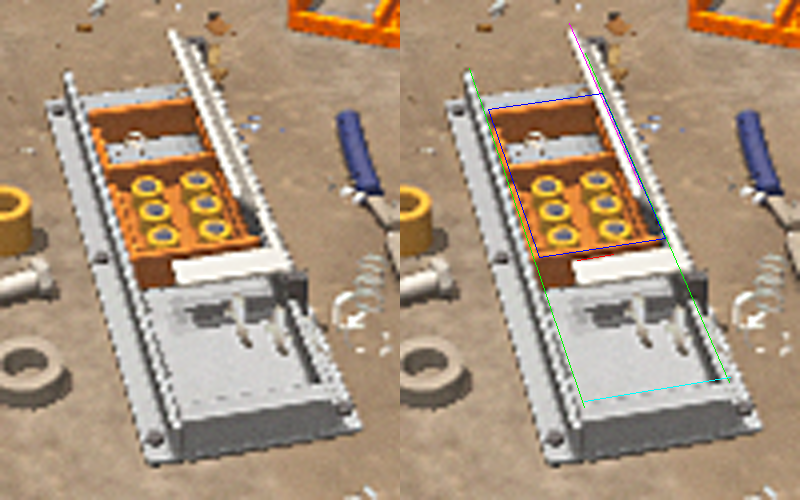

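The crops confirm it: a brown rack with six bushings, and a white wing and tongue. The model fits to about 3 mm, and I shift it slightly. Next I approach with shut fingers, jaws along the chute.

```bash
sed -i 's/^O=.*/O=np.array([557.5,41.5,0.]);YAW=-0.008/' h.py
cat >> h.py <<'E'
R=np.array([0,-np.pi,0])
def here():
    o=bot.get_obs();a=W([[0,0,0],[1,0,0],[0,1,0]]);d=o["tcp_pos"]-O
    print("t %.1f"%o["time_s"],"chute",np.round([d@(a[1]-a[0]),d@(a[2]-a[0]),d[2]],1),"F(chute)",np.round([o["contact_force"]@(a[1]-a[0]),o["contact_force"]@(a[2]-a[0]),o["contact_force"][2]],1),"w %.0f"%o["width"])
E
python3 - <<'E'
from h import *
bot.grip(0)
bot.move_to(W([-186,0,120]),R);here()
bot.line_to(W([-186,0,66]));here()
t=bot.capture("top");s=bot.capture("side")
cv2.imwrite("pics/d1.png",crop(s,"side","",(235,110,385,285),3.4))
E
```

```text
t 3.6 chute [-187.8   -0.5  120.2] F(chute) [-0.4 -0.5  0.3] w -0
t 4.1 chute [-1.867e+02  1.000e-01  6.620e+01] F(chute) [ 0.7 -0.   0.5] w 0
```

View pics/d1.png

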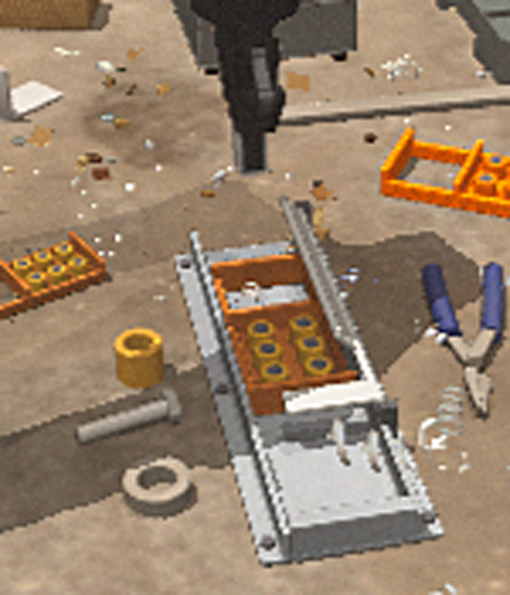

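The finger tip, at crop (253,170), stands over the channel behind the push bar, clear of the wing. Next I go down, push the wing out with a force watch, and look.

Run:
```python
from h import *
bot.line_to(W([-187,-5,66]))
print(bot.line_to(W([-187,-5,12]),vel=80,force_limit=5));here()
for y in (8,14,17,20):
    h=bot.line_to(W([-187,y,12]),vel=40,force_limit=8);print(h);here()
    if h: break
t=bot.capture("top");s=bot.capture("side")
cv2.imwrite("pics/d2.png",np.hstack([crop(s,"side","",(275,150,375,285),4),cv2.resize(crop(t,"top","",(245,180,390,250),2.76),(400,540))[:540]]))
```

```text
False
t 5.2 chute [-187.1   -4.6   12.2] F(chute) [ 0.4  0.1 -0.1] w -0
False
t 5.7 chute [-186.9    8.3   12.1] F(chute) [-0.3 -0.   0.1] w 0
False
t 6.0 chute [-187.2   14.    11.9] F(chute) [-0.3 -0.2  0.2] w 0
False
t 6.3 chute [-187.1   14.1   11.7] F(chute) [-0.4 -4.5  2.5] w 0
False
t 6.5 chute [-187.1   14.    11.5] F(chute) [-0.7 -9.5  5.9] w 0
```

View pics/d2.png

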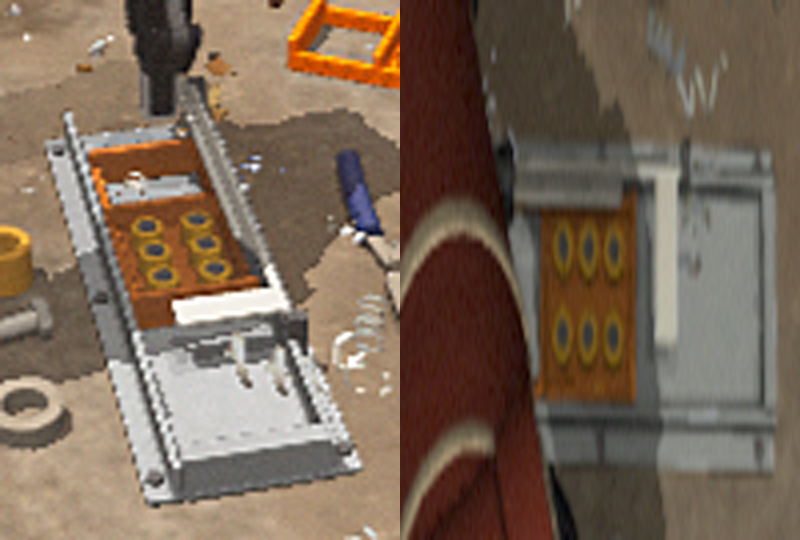

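Run:
```python
from h import *
for p in([-187,14,12],[-220,-38,24],[-220,0,4],[-165,0,28],[-187,0,66],[-209,20,50]):
    q=px(W(p),"side");print(p,q.round(1),"in d2",((q-[275,150])*4).round(), "d1",((q-[235,110])*3.4).round())
print(bot.get_obs()["eef_rot"],bot.get_obs()["tcp_pos"],bot.get_obs()["torque"])
s=cv2.imread("pics/d2.png")
```

```text
[-187, 14, 12] [314.7 185.1] in d2 [159. 140.] d1 [271. 255.]
[-220, -38, 24] [292.  176.8] in d2 [ 68. 107.] d1 [194. 227.]
[-220, 0, 4] [306.8 181.5] in d2 [127. 126.] d1 [244. 243.]
[-165, 0, 28] [310.9 185.3] in d2 [143. 141.] d1 [258. 256.]
[-187, 0, 66] [308.7 167.6] in d2 [135.  70.] d1 [251. 196.]
[-209, 20, 50] [314.9 167.5] in d2 [160.  70.] d1 [272. 196.]
[ 2.15615764e-03 -3.12966678e+00  3.05310989e-03] [573.04430372 228.4800147   11.47124928] [-0.05818581  1.8840675   0.01335708]
```

Run:
```python
from h import *
s=bot.capture("side");here()
im=crop(s,"side","",(275,115,345,195),7)
q=((px(W([[-187,14,12],[-187,25,12],[-172,14,12],[-187,25,52],[-202,25,52]]),"side")-[275,115]+.5)*7).astype(int)
for a in q: cv2.circle(im,tuple(map(int,a)),3,(0,255,0),-1)
cv2.imwrite("pics/d3.png",im)
```

```text
t 6.7 chute [-187.1   14.1   11.5] F(chute) [ 0.3 -9.4  7.5] w 0
```

View pics/d3.png

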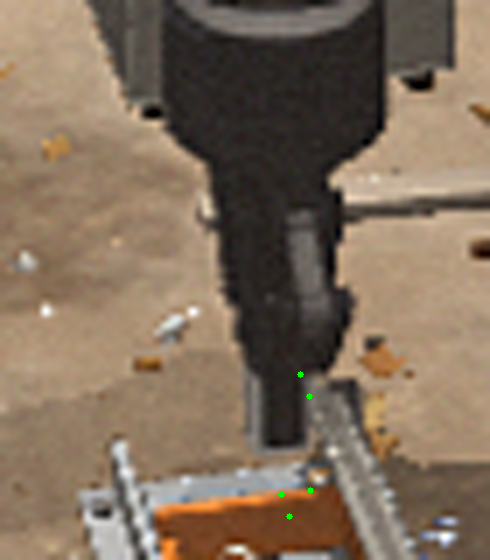

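The visible tip, at crop (280,447), sits about 7 px above the projected TCP (280,495). The knuckle bulge at (340,330) bears on the bead end. So the tip may be higher than reported. I'll back off and touch the chute floor, known at 4 mm, to check.

Run:
```python
from h import *
bot.line_to(W([-187,-10,12]),vel=80);here()
print(bot.line_to(W([-187,-10,-12]),vel=25,force_limit=4));here()
s=bot.capture("side")
im=crop(s,"side","",(275,115,345,195),7)
q=((px(W([[-187,-10,4],[-187,1,4],[-187,-21,4]]),"side")-[275,115]+.5)*7).astype(int)
for a in q: cv2.circle(im,tuple(map(int,a)),3,(0,255,0),-1)
cv2.imwrite("pics/d4.png",im)
```

```text
t 7.2 chute [-187.    -8.9   12.2] F(chute) [-0.7  0.8 -1. ] w 0
False
t 8.3 chute [-187.1   -9.9  -11.8] F(chute) [-0.5  0.1  0.1] w 0
```

View pics/d4.png

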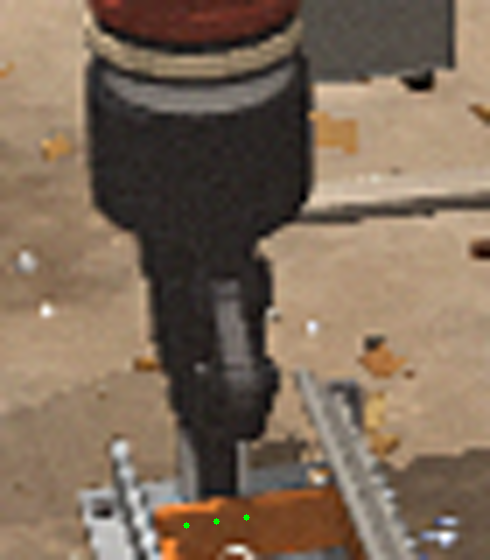

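TCP reads z = -12 with no floor contact, so the real tip is well above the reported one. I continue the touch probe.

Run:
```python
from h import *
print(bot.line_to(W([-187,-10,-30]),vel=20,force_limit=4));here()
```

```text
True
t 8.8 chute [-187.1   -9.8  -18.2] F(chute) [ 0.7 -0.4  4.3] w -0
```

The floor was touched at reading -18, so the real tip is 22 mm above the reported TCP. The 7 px image offset at about 0.32 px/mm agrees. I use z_cmd = z_tip - 22. The earlier stall at 9.5 N with upward force looks like friction holding down the bead, so I move out and up together and follow the gate with mark_of.

```bash
cat >> h.py <<'E'
def go(x,y,zt,**k): return bot.line_to(W([x,y,zt-22]),**k)
def gate():
    s=bot.capture("side")
    for l in("tongue","wing_entry_end","rack_back","rack_front"):
        a=W([[0,0,0],[1,0,0],[0,1,0]])
        for d in bot.mark_of(l,"side"):
            v=np.array(d["point"])-O
            c=np.array([v@(a[1]-a[0]),v@(a[2]-a[0]),v[2]])
            if abs(c[1])<45 and abs(c[0])<230: print(l,c.round(),round(d["p"],2))
    return s
E
python3 - <<'E'
from h import *
go(-187,-5,11,vel=60);go(-187,8,11,vel=60);here()
for y,z in((14,12),(17,15),(20,18),(23,20)):
    h=go(-187,y,z,vel=30,force_limit=12);print(h);here()
    if h:break
s=gate()
cv2.imwrite("pics/d5.png",crop(s,"side","",(275,115,375,285),3.5))
E
```

```text
t 9.5 chute [-186.8    8.2  -11.3] F(chute) [ 0.3 -0.7 -0.6] w 0
False
t 9.9 chute [-187.1   13.9  -10.1] F(chute) [ 0.7 -1.   0.3] w 0
False
t 10.2 chute [-187.    16.1   -7.1] F(chute) [ 0.  -2.3 -0.7] w 0
False
t 10.4 chute [-186.9   20.1   -3.8] F(chute) [-0.6 -1.4 -0.8] w 0
False
t 10.7 chute [-186.9   23.3   -2. ] F(chute) [-0.4 -2.3 -1.3] w 0
tongue [ 1. -5. 53.] 0.57
wing_entry_end [-209.   41.   56.] 0.78
rack_back [-165.    5.   14.] 0.71
rack_front [-12.   1.  18.] 0.84
```

View pics/d5.png

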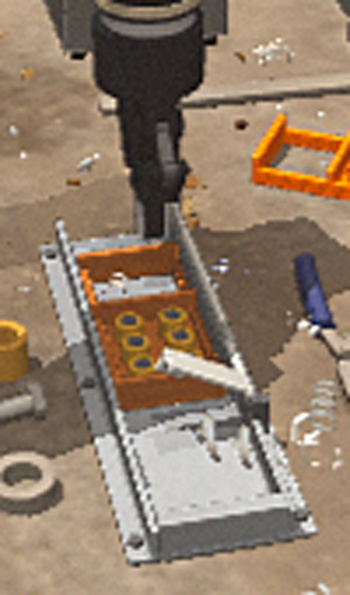

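The gate is open: the tongue mark rose from 30 to 53 mm and the wing end is at y≈41. In the crop the arm is lifted at (205,370) and the rack has not moved. Now I slide forward, lowering the tip slightly, and check again before the rack reaches the tongue.

Run:
```python
from h import *
print(go(-174,23,16,vel=30,force_limit=15));here()
gate()
```

```text
False
t 11.6 chute [-177.9   24.2   -4.5] F(chute) [-6.6 -2.9  3.8] w -0
tongue [-2. -2. 58.] 0.53
rack_front [-12.   2.  18.] 0.89
```

Run:
```python
from h import *
print(go(-167,23,16,vel=25,force_limit=12));here()
s=gate()
cv2.imwrite("pics/d6.png",crop(s,"side","",(275,115,375,285),3.5))
```

```text
False
t 12.2 chute [-170.5   24.5   -4.5] F(chute) [-6.1 -1.5  4. ] w 0
tongue [-1. -1. 57.] 0.76
wing_entry_end [-159.    7.   14.] 0.52
rack_back [-156.    8.   13.] 0.9
rack_front [-5.  1. 18.] 0.58
```

It moves at about 6 N with the gate still wide open. I push on in stages.

Run:
```python
from h import *
for x in(-140,-110,-80):
    h=go(x,23,16,vel=50,force_limit=12);print(h);here()
    if h:break
    if x!=-110: s=gate()
cv2.imwrite("pics/d7.png",crop(s,"side","",(275,115,375,285),3.5))
```

```text
False
t 13.2 chute [-142.7   24.6   -4.5] F(chute) [-5.3 -2.7  4.4] w 0
tongue [ 1. -2. 59.] 0.67
rack_back [-128.    5.   14.] 0.78
rack_front [24. -0. 16.] 0.72
False
t 14.2 chute [-113.    24.4   -4.5] F(chute) [-4.7 -2.1  5. ] w -0
False
t 14.9 chute [-83.1  24.2  -4.6] F(chute) [-5.5 -2.5  4.8] w 0
tongue [ 0. -2. 58.] 0.78
rack_back [-69.   9.  13.] 0.71
rack_front [86. -0. 18.] 0.84
```

View pics/d7.png

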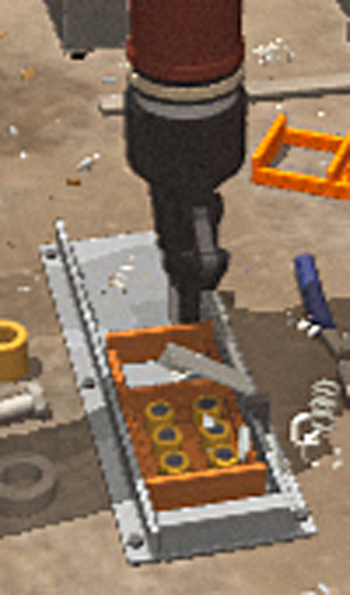

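The rack is well through, front near x≈84, with the gate arm lifted clear at (205,365). Final approach slow with a force stop.

Run:
```python
from h import *
print(go(-66,23,16,vel=25,force_limit=5));here()
print(go(-50,23,16,vel=12,force_limit=5));here()
gate()
```

```text
False
t 15.9 chute [-70.1  24.1  -4.5] F(chute) [-6.8 -3.   6.5] w 0
True
t 16.9 chute [-61.1  23.5  -4.6] F(chute) [-0.8 -1.   4.4] w 0
tongue [-0. -1. 55.] 0.75
rack_back [-49.   7.  10.] 0.64
rack_front [103.  -0.  16.] 0.8
```

Run:
```python
from h import *
print(go(-52,23,16,vel=12,force_limit=9));here()
gate()
```

```text
True
t 17.7 chute [-62.1  20.2  -5.8] F(chute) [-0.9 -2.4  2.2] w 0
tongue [ 3. -3. 49.] 0.69
rack_back [-48.   6.  11.] 0.7
rack_front [106.  -1.  17.] 0.81
```

Two firm stops at the same place, so the rack is home. I back off, ease the gate shut, and leave straight up.

Run:
```python
from h import *
go(-70,20,17,vel=30);here()
go(-70,-3,17,vel=40);here()
go(-70,-3,120,vel=100);here()
bot.line_to(W([-150,-3,230]),vel=200)
bot.move_joints([-1.363,0.615,-0.013,1.423,0.008,1.103,-0.04]);here()
s=gate();t=bot.capture("top")
a=crop(s,"side","",(275,150,375,285),4);b=cv2.rotate(crop(t,"top","",(245,190,390,250),3.7,-48),cv2.ROTATE_90_CLOCKWISE)
b=cv2.copyMakeBorder(b,0,max(0,540-b.shape[0]),0,0,0)[:540];cv2.imwrite("pics/e1.png",np.hstack([a,b]))
```

```text
t 18.4 chute [-69.9  19.2  -5.4] F(chute) [ 1.3 -2.9  0.3] w -0
t 19.1 chute [-70.1  -2.4  -4.8] F(chute) [-0.3 -0.6  0.3] w -0
t 20.3 chute [-69.8  -3.5  97.3] F(chute) [-0.2 -0.7 -0.5] w -0
t 23.4 chute [-587.3 -409.4  209. ] F(chute) [ 0.3  0.6 -0.2] w 0
tongue [ 0. -8. 27.] 0.58
wing_entry_end [-208.   30.   48.] 0.93
rack_back [-45.   8.  11.] 0.58
rack_front [103.   0.  18.] 0.83
```

View pics/e1.png

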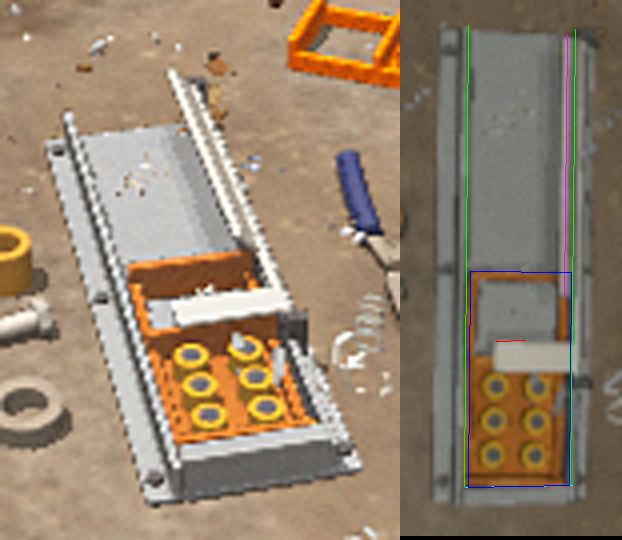

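The final picture shows the gate shut: the white arm is at (230,307) and the tongue is inside the open frame. The rack's front wall lies flat on the stop, at (240,445) in the side view and row 487 in the top view. The bystanders look unmoved.

```bash
python3 -c "
from h import *
bot.finish_job();here()"
```

```text
the job is handed in; nothing more can be done
the job is handed in; nothing more can be done
```

The rack is home against the end stop with the gate shut behind the bushings, and I handed the job in at about 23.5 s of the 43 s allowed.

**What I did:** I used the shut fingers as one fingertip inside the channel. They pushed the long wing outward to an estimated 0.6 rad before the rack moved. They slid along the wing's bead while pushing the rack's bar, with about 6 N on the tool. I then backed off, eased the gate shut and left straight up.

**Last checks:**
- **Rack home:** two slow pushes stopped firmly about 1 mm apart, within 1.5 mm of the computed home position. Afterwards the rack's front was marked at x≈103 mm (nominal 102) and its back at x≈-45 mm (nominal -48), which is within the markers' error.
- **Gate:** the tongue mark stayed at 49–59 mm at every check while the gate was held open, against about 30 shut. It read 27 at the end, with the tongue inside the open frame.
- **Bystanders:** the bushings, bolt and pliers look unmoved as far as the last close crop shows them. It does not show the chuck key, which the hand never went near.

**What disagreed:**
- **Tip height:** the real fingertip was about 22 mm above the reported tool point, by both the pictures and a touch on the chute floor. I corrected for this before pushing.
- **First try at the wing:** with the tip too high, it stalled at about 10 N and the gate and rack did not move. The second try, moving out and up together, needed only about 2 N.

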